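# Cure a freshly glued shield, then put the curing gun on charge

### The arm

A 6-joint arm with a two-finger parallel gripper is mounted at the origin on the work surface. World frame = base frame: x ahead of the robot, y to its left, z up, the work surface at z = 0. Lengths are in m, angles in rad, forces in N, time in s.
With the tool pointing down it reaches from about 0.2 to 0.875 m from the base axis. Payload 3.4 kg.
Tool frame: the origin (TCP) lies midway between the tips of the shut fingers; the grasp point (between the pads) lies 19 mm behind it (arm.grip_point_offset is the z of the grasp point in the tool frame, in m); z points along the fingers, y is the line along which they close (so a half turn about z gives the same grasp; the last joint's range is limited). The gripper opens to 94 mm and grips with 3 to 60 N. Pads are 16 mm wide; open, the fingers measure 119 mm over their backs; the gripper's body (75 mm by 177 mm) begins 78 mm behind the grasp point.
Start: joints at [1.164, 0.276, 1.505, -0, 1.361, -0.121], TCP at [0.162, 0.552, 0.205] pointing down, gripper open.
Joint ranges: [-2.89, 2.89], [-0.75, 2.08], [0.22, 2.7], [-1.18, 4.32], [0.11, 2.71], [-2.7, 2.7]. Speed limits (rad/s): [2.57, 2.57, 3.14, 3.14, 3.14, 3.14].

### API

Orientations are given as a rotation vector (axis times angle).
In Python, from workcell import arm, eyes gives the robot as it stands. The module is installed in compiled form; this text tells all that it offers.
- The arm moves only by the shell command python3 -m creep 'ROWS' [FORCE]. ROWS is JSON, a list of rows, each a list of 3 entries, a list of its own where there are three numbers: the shift along the tool's x, y, z in mm, then the turn about the tool's z in degrees, then the finger opening in mm, from 0 to 94. A call has 1 to 5 rows; each row shifts and turns the commanded pose from where the row before left it, along the tool's axes as they then stand; what a row does not reach is not made up. A row lasts 1/12 s, in which the tool goes at most 41.7 mm and 7.16 degrees, less where a joint would pass 70% of its speed; a pose out of reach is approached as far as the arm can. A call with a gripper value outside its range is refused whole. The fingers move at their own pace and stop on an object; FORCE is the grip in N (left out, the last holds). Time passes only in rows, so rows that do not move let the fingers close. It gives the time, the measured TCP pose, the force, the opening and the grip force at its end, in the units of the state.
- arm.state(): the state, without advancing time (a new reading comes with each control period).
- eyes.get_image(name): name is "side" or "top" or "wrist"; returns a dict with "img" (400x640x3 uint8, red, green, blue), "mtx" (3x3 intrinsics, pixels), "distortion" ([k1, k2, p1, p2, k3] as OpenCV has them; the pictures are not rectified), "R" (3x3) and "t" (3): a world point X has camera coordinates R X + t; the wrist camera has in their place "hand_eye" (4x4, takes a point from camera to tool coordinates, whose origin is the TCP and whose axes are the flange's). Camera axes: x right, y down, z forward; pixel columns grow to the right and rows downward; lengths in m; the calibration is good to about 2 mm. A picture is of the moment at which its call begins: read the wrist's pose just before it. There is no depth.
- arm.job_done(): hands the job in; it is judged then, once.
The state is a dict: "clock": time; "q": joint angles; "joint_velocities": joint speeds; "joint_efforts": joint torques, N m; "tool_pos": TCP position; "tool_rot": TCP orientation; "wrist_force": force on the tool from outside, world axes, zero at the start; "ft_torque": the same for the moment, N m; "grip_width": finger opening in m; "finger_force": force on a finger pad.
Only numpy, scipy, OpenCV 4.12 (cv2) and the standard library are available. Lean on these libraries where they do the work, as an engineer would, in place of code of your own. Each camera call takes 0.05 s, during which the arm holds its last target. There are 200 camera calls.

### The job

The shield of the knight miniature has just been glued on: pick up the curing gun, point it square at the middle of the shield with the lens about 5 cm in front of it, and hold it steady there for three seconds. Then plug the gun gently by its foot into the charger's socket, either way round, fully home and upright, and let go. Do not touch the knight, and leave everything else on the bench where it is.

Things in the scene. Friction and masses are not known exactly. Their poses are not given: they have to be found in the camera images.
- gun: Curing gun, loose, about 0.25 kg, standing on its foot: level black head (x -55 to +45 mm, 34 wide, 32 tall, its middle 58 mm above the origin) on a grey rectangular handle (36 mm along x, 26 along y, 42 tall) whose lower end is the charging plug; a round nose 30 mm across runs from the head to the lens at x = +65. Origin: middle of the foot's underside. x: where the lens points, z: up.
- lens (a point): Middle of the gun's lens, 65 mm ahead of and 58 mm above the gun's origin; axes as the gun's. The beam leaves along +x.
- charger: Grey charging block, fixed, 86 (x) x 76 (y) x 32 mm tall, with a rectangular socket in the middle of its top. Origin: middle of its underside, z up.
- socket (a point): Middle of the socket's mouth, 32 mm above the bench, axes as the charger's. The hole is 39 mm along x, 29 mm along y, 20 mm deep, with chamfered rims; it takes the gun's foot with the gun's x along the charger's x, either way round.
- knight: Knight: bare grey miniature on a turned wooden painting handle (48 mm across, 65 mm tall), loose, 142 mm tall over all, with a round light-metal shield held out in front. Origin: middle of the underside of the handle. It faces its own -x; z up. The only figure with a shield.
- shield (a point): Middle of the front face of the knight's shield (a disc 40 mm across, upright), 30 mm in front (-x) of the knight's axis and 110 mm above the bench; axes as the knight's, so the shield faces along -x.
- wizard: Wizard, not to be disturbed: bare grey miniature on a turned wooden painting handle (48 mm across, 65 mm tall), loose, 148 mm tall, with robe, pointed hat and staff. Origin: middle of its underside.
- hound: Hound, not to be disturbed: bare grey miniature on a turned wooden painting handle (48 mm across, 65 mm tall), loose, 116 mm tall, four-legged. Origin: middle of its underside.
- pot_a: Paint pot, loose, 32 mm across, 45 mm tall, bystander. Origin: middle of its underside.
- pot_b: Paint pot, loose, 32 mm across, 45 mm tall, bystander. Origin: middle of its underside.
- pot_c: Paint pot, loose, 32 mm across, 45 mm tall, bystander. Origin: middle of its underside.
- thinner: White bottle with a black label, loose, 52 mm across, 130 mm tall, bystander. Origin: middle of its underside.
- cup: White rinsing cup, loose, 72 mm across, 85 mm tall, bystander. Origin: middle of its underside.
- scraper: Flat scraper lying on the mat, loose, 150 mm long along its x, bystander. Origin: its middle, on the bench.
Not all that is in view belongs to the job. Leave any yellow look-alike of the gun alone.

How it is judged:
On the way:
1. the gun is held still for 2 s, its lens 25 to 85 mm from the shield, its beam passing within 12 mm of the shield's middle each way and square to the shield within 0.25 rad (x of shield in the frame of lens between 0.025 and 0.085 m and y of shield in the frame of lens between -0.012 and 0.012 m and z of shield in the frame of lens between -0.012 and 0.012 m and angle between the x axis of gun and the x axis of knight, either way round below 0.25 rad and linear speed of gun below 0.03 m/s and angular speed of gun below 0.3 rad/s), for 2 s.
At the end, for the whole second after the job is handed in: The gun's foot is in the charger's socket at least 16 of its 20 mm deep, within 4 mm of the middle each way, along the socket within 0.15 rad and upright within 0.08 rad, released and at rest; the knight stands within 10 mm of where it was, and every bystander within 30 mm (x of gun in the frame of socket between -0.004 and 0.004 m and y of gun in the frame of socket between -0.004 and 0.004 m and z of gun in the frame of socket between -0.025 and -0.016 m and angle between gun's own z axis and vertical below 0.08 rad and angle between the x axis of gun and the x axis of charger, either way round below 0.15 rad and linear speed of gun below 0.02 m/s and distance of knight from where it was at the start of the episode below 0.01 m and angle between knight's own z axis and vertical below 0.15 rad and distance of each of wizard, hound, pot_a, pot_b, pot_c, thinner, cup, scraper from where it was at the start of the episode below 0.03 m); the robot touches nothing.
It fails at once if the knight is touched by the robot or the gun (contact force between knight and the arm above 0.3 N or contact force between knight and the fingers above 0.3 N or contact force between knight and gun above 0.3 N).
It fails at once if the gun is rammed against the charger (over 50 N) (contact force between gun and charger above 50 N).
It fails at once if a bystander is displaced by over 30 mm (distance of any of wizard, hound, pot_a, pot_b, pot_c, thinner, cup, scraper from where it was at the start of the episode above 0.03 m).
It also fails if it takes over 58 s, if anything falls off the work surface, if the arm or the gripper's body presses on something with over 40 N, if the wrist force passes 120 N, or if a joint passes its speed limit or range.

## Working session

There is one attempt and no reset: what is moved stays moved. The work goes in short steps, Python scripts to look and compute and a shell command to move; the robot and the scene stay as the last step left them, time stands still between calls to the robot, and variables do not carry over. Pictures are saved under pics/ and viewed, at most 10 in all, crops included, and the job is handed in when it is done.

```bash
mkdir -p pics
python3 - <<'E'
from workcell import arm, eyes
import cv2, numpy as np, pickle
s=arm.state(); print(s['tool_pos'],s['tool_rot'],s['clock'],arm.grip_point_offset)
for n in ['side','top','wrist']:
    d=eyes.get_image(n); pickle.dump(d,open(n+'.pkl','wb')); cv2.imwrite(f'pics/{n}0.png',d['img'][:,:,::-1])
    print(n,d['mtx'].tolist(),d['distortion'])
    if n!='wrist': print((-d['R'].T@d['t']), d['R'][2])
    else: print(d['hand_eye'])
a=[cv2.imread(f'pics/{n}0.png') for n in ['top','side']]
E
```

```text
[0.16186857 0.55116402 0.20461737] [-4.47314500e-01 -3.10908015e+00  2.70300463e-03] 0.0 -0.0188
side [[472.64610141684335, 0.0, 320.2108580646401], [0.0, 472.64610141684335, 206.35910749323543], [0.0, 0.0, 1.0]] [-0.03665886  0.          0.          0.          0.        ]
[ 0.4143934  -0.83379823  0.96677951] [ 0.11934728  0.69266133 -0.71132026]
top [[439.3437308322547, 0.0, 322.7443070058918], [0.0, 439.3437308322547, 197.15445141109745], [0.0, 0.0, 1.0]] [-0.0319698  0.         0.         0.         0.       ]
[ 0.48059773 -0.00316458  1.27000198] [ 0.08421562 -0.01135766 -0.99638282]
wrist [[312.5076316820238, 0.0, 319.80052814986635], [0.0, 312.5076316820238, 196.9160748319156], [0.0, 0.0, 1.0]] [-0.05456515  0.          0.          0.          0.        ]
[[-4.34484284e-04 -9.71426985e-01 -2.37338204e-01  6.69388290e-02]
 [ 9.99999839e-01 -3.35446541e-04 -4.57669225e-04  6.19307164e-05]
 [ 3.64977956e-04 -2.37338365e-01  9.71426975e-01 -1.80373047e-01]
 [ 0.00000000e+00  0.00000000e+00  0.00000000e+00  1.00000000e+00]]
```

View pics/top0.png

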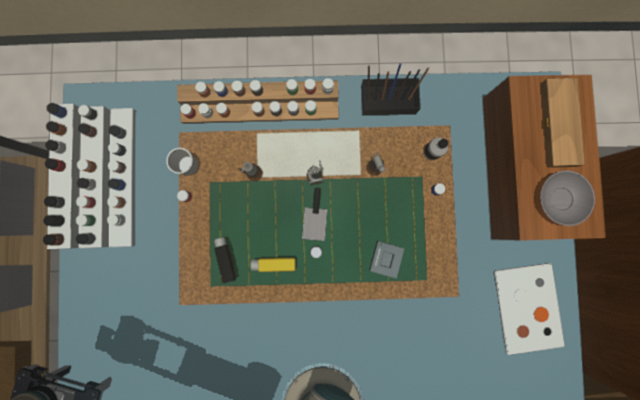

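View pics/side0.png

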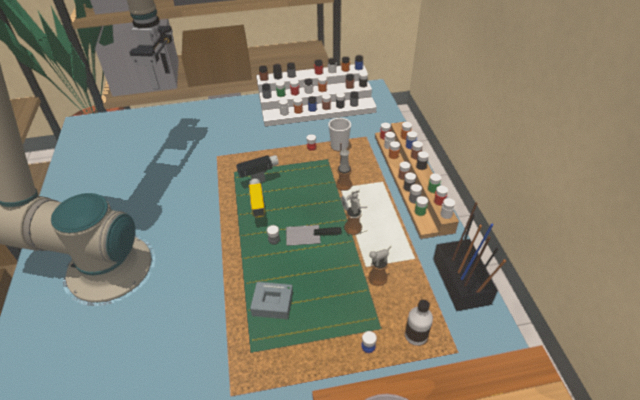

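Top view: black gun at about (225,260), with its light nose at (220,242); the yellow look-alike is at (275,265) and the charger at (387,260). The three figures are at (250,170), (316,173) and (377,162). The dark scraper handle at (317,200) could also be mistaken for the gun. I choose the black gun at (225,260) and will check that and the shield in close crops.

Run:
```python
import cv2,numpy as np
t=cv2.imread('pics/top0.png');s=cv2.imread('pics/side0.png')
def c(i,x,y,w=64,h=48): return cv2.resize(i[y:y+h,x:x+w],(400,300),interpolation=cv2.INTER_CUBIC)
# gun top, knight top ; knight side, gun side
cv2.imwrite('pics/crop1.png',np.vstack([np.hstack([c(t,195,232,80,60),c(t,284,150)]),np.hstack([c(s,322,180),c(s,230,140,64,48)])]))
```

```text
(no output)
```

View pics/crop1.png

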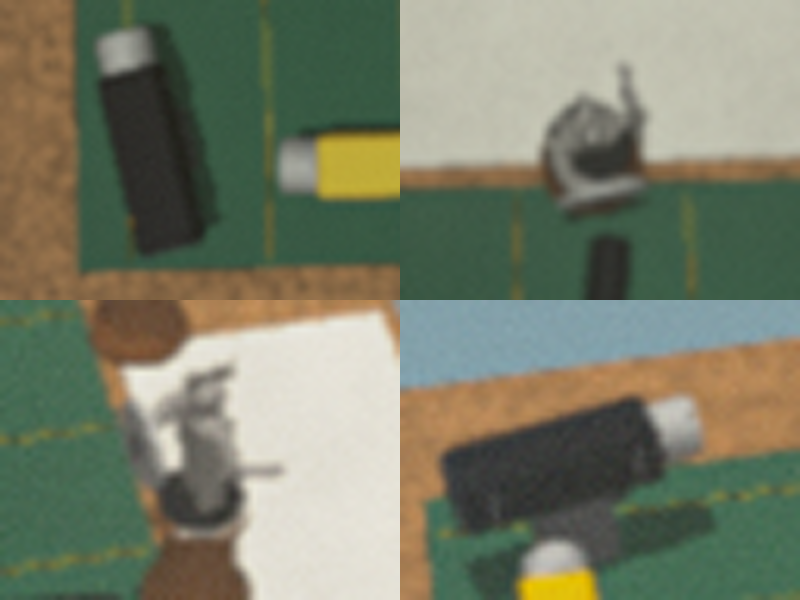

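The crops confirm the black gun stands with its light nose toward the image top. The middle figure is the knight: its shield is edge-on in the top view near (317,181), and in the side view near (345,203). Next I compute coarse positions.

```bash
cat > h.py <<'E'
import cv2,numpy as np,pickle
from scipy.spatial.transform import Rotation as Ro
def ray(d,px,st=None):
    p=cv2.undistortPoints(np.array(px,float).reshape(-1,1,2),d['mtx'],np.array(d['distortion'])).reshape(-1,2)
    v=np.c_[p,np.ones(len(p))]
    if 'hand_eye' in d:
        T=np.array(d['hand_eye']);Rt=Ro.from_rotvec(st['tool_rot']).as_matrix()
        return Rt@T[:3,3]+st['tool_pos'], v@(Rt@T[:3,:3]).T
    return -d['R'].T@d['t'], v@d['R']
def plane(d,px,z,st=None):
    c,v=ray(d,px,st); return c+v*((z-c[2])/v[:,2])[:,None]
def blob(mask,near):
    cs,_=cv2.findContours(mask.astype(np.uint8),cv2.RETR_EXTERNAL,cv2.CHAIN_APPROX_NONE)
    cs=[c for c in cs if cv2.contourArea(c)>15]
    return min(cs,key=lambda c:np.hypot(*(c[:,0].mean(0)-near)))
def tri(r1,r2):
    (a,u),(b,v)=r1,r2;u=u[0];v=v[0]
    k=np.linalg.lstsq(np.c_[u,-v],b-a,rcond=None)[0];p,q=a+k[0]*u,b+k[1]*v
    return (p+q)/2,np.linalg.norm(p-q)
def totool(st,vec): return Ro.from_rotvec(st['tool_rot']).as_matrix().T@vec
def box(d,c,z,st=None):
    r=cv2.boxPoints(cv2.minAreaRect(plane(d,c[:,0],z,st)[:,:2].astype(np.float32)*1000))
    e=[r[1]-r[0],r[2]-r[1]]; e.sort(key=lambda x:-np.linalg.norm(x))
    return r.mean(0),[np.linalg.norm(x) for x in e],np.degrees(np.arctan2(e[0][1],e[0][0]))
E
python3 - <<'E'
from h import *
T=pickle.load(open('top.pkl','rb'));S=pickle.load(open('side.pkl','rb'))
hsv=cv2.cvtColor(T['img'],cv2.COLOR_RGB2HSV).astype(int);H,s,v=hsv[...,0],hsv[...,1],hsv[...,2]
for n,(x,y) in dict(gun=(225,262),nose=(220,242),chg=(380,262),shield=(317,181),mat=(240,220)).items(): print(n,hsv[y,x])
g=blob((v<65)&(s<90),(225,262)); print('gun',box(T,g,.058))
c=blob((s<60)&(v>70)&(v<190),(387,260)); print('chg',box(T,c,.032),box(T,c,.016))
ns=blob((s<60)&(v>110),(220,242)); print('nose',box(T,ns,.058))
print('shield',*tri(ray(T,(316.6,181.2)),ray(S,(344.9,203.2))))
e=plane(T,[(310.4,182.8),(323.2,179.6)],.11); print(e, plane(T,[(316.6,181.2)],.11))
from workcell import arm
print(Ro.from_rotvec(arm.state()['tool_rot']).as_matrix().round(3))
E
```

```text
gun [30 23 45]
nose [ 38  13 160]
chg [ 86  18 114]
shield [26 20 91]
mat [69 92 91]
gun (array([419.62698, 253.285  ], dtype=float32), [np.float32(119.77172), np.float32(48.41952)], np.float32(12.675586))
chg (array([533.99304 , -28.563354], dtype=float32), [np.float32(1908.8213), np.float32(1064.3934)], np.float32(89.90816)) (array([534.683   , -28.891357], dtype=float32), [np.float32(1933.4912), np.float32(1078.1495)], np.float32(89.90816))
nose (array([531.4048 , -28.20752], dtype=float32), [np.float32(1868.2386), np.float32(1038.9943)], np.float32(89.93778))
shield [ 0.62191478 -0.00131626  0.11006946] 0.0005713475782297395
[[ 0.61781427  0.01530069  0.11      ]
 [ 0.62543561 -0.01894032  0.11      ]] [[ 0.62163763 -0.0012811   0.11      ]]
[[-0.959  0.282 -0.001]
 [ 0.282  0.959 -0.001]
 [ 0.    -0.001 -1.   ]]
```

```bash
python3 -m creep '[[[-22,-14,0],0,80],[[-22,-14,0],0,80],[[-22,-14,0],0,80],[[-22,-14,0],0,80],[[-22,-14,0],0,80]]'
python3 -m creep '[[[-22,-14,0],0,80],[[-22,-14,0],0,80],[[-22,-14,0],0,80],[[-22,-14,0],0,80],[[-22,-14,0],0,80]]'
python3 -m creep '[[[-22,-14,0],0,80],[[-22,-14,0],0,80],[[-22,-14,0],0,80],[[-22,-14,0],0,80],[[-22,-14,0],0,80]]'
python3 -m creep '[[[0,0,0],-6,80],[[0,0,0],-6,80],[[0,0,0],-6,80],[[0,0,0],-6,80],[[0,0,0],-5,80]]'
python3 -m creep '[[[0,0,0],0,80],[[0,0,0],0,80]]'
python3 - <<'E'
from h import *
from workcell import arm,eyes
st=arm.state();d=eyes.get_image('wrist');pickle.dump((st,d),open('w1.pkl','wb'));cv2.imwrite('pics/w1.png',d['img'][:,:,::-1])
print(st['clock'],st['q'])
E
```

```text
clock: 0.57
tool_pos: [0.2483, 0.4524, 0.2052]
tool_rot: [-0.447, -3.109, 0.001]
wrist_force: [0.4, -0.5, -0.3]
grip_width: 0.0798
finger_force: 0.0
clock: 0.98
tool_pos: [0.3342, 0.3542, 0.2053]
tool_rot: [-0.447, -3.109, 0.0]
wrist_force: [-0.2, -0.3, -0.5]
grip_width: 0.0801
finger_force: 0.0
clock: 1.4
tool_pos: [0.42, 0.2561, 0.2053]
tool_rot: [-0.447, -3.109, 0.0]
wrist_force: [-0.1, 0.8, 0.0]
grip_width: 0.0797
finger_force: 0.0
clock: 1.82
tool_pos: [0.4194, 0.2569, 0.2052]
tool_rot: [0.352, -3.121, 0.0]
wrist_force: [-0.3, -0.1, 0.3]
grip_width: 0.0799
finger_force: 0.0
clock: 1.98
tool_pos: [0.4194, 0.2571, 0.2053]
tool_rot: [0.342, -3.122, 0.0]
wrist_force: [0.8, 0.8, -0.0]
grip_width: 0.0798
finger_force: 0.0
1.9833 [ 4.08353440e-01  1.50672954e-01  1.67283381e+00  9.96405200e-05
  1.31854548e+00 -1.38046740e+00]
```

View pics/w1.png

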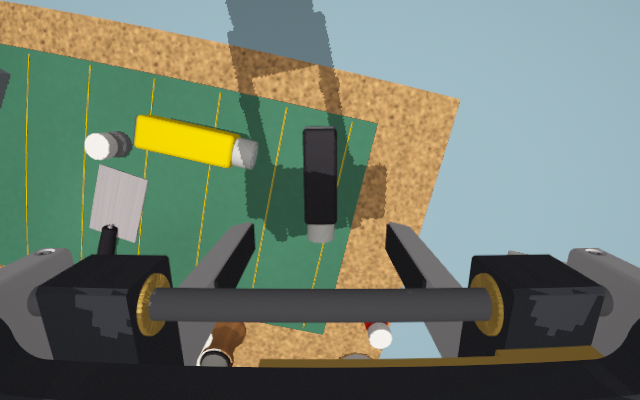

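Wrist view: the gun stands alone at (320,175) with its lens down-image at (320,232). It is upright and nearly aligned with the tool.

Run:
```python
from h import *
st,d=pickle.load(open('w1.pkl','rb'));im=d['img'].astype(int)
m=(im.max(2)<62);m[:,:290]=0;m[:,350:]=0;m[:115]=0;m[245:]=0
m=cv2.morphologyEx(m.astype(np.uint8),cv2.MORPH_OPEN,np.ones((3,3)))
c=blob(m,(320,175));print(cv2.boundingRect(c))
for z in(.058,.074):
    p,sz,a=box(d,c,z,st);print(z,p,sz,a)
p,sz,a=box(d,c,.066,st)
Rt=Ro.from_rotvec(st['tool_rot']).as_matrix();print('tool y yaw',np.degrees(np.arctan2(Rt[1,1],Rt[0,1])))
n=plane(d,[(320,232)],.058+.012,st);print('nose',n)
T=pickle.load(open('top.pkl','rb'));print(plane(T,[(220,242)],.07),plane(T,[(387,260)],.032))
```

```text
(303, 129, 34, 95)
0.058 [411.46716 254.25032] [np.float32(101.70406), np.float32(35.15714)] 13.023775
0.074 [408.6647  253.65613] [np.float32(96.73775), np.float32(33.440426)] 13.023766
tool y yaw 102.49045820873073
nose [[0.46684815 0.26695478 0.07      ]]
[[0.46754482 0.2657906  0.07      ]] [[ 0.4035927  -0.19216757  0.032     ]]
```

```bash
python3 -m creep '[[[5.5,0,30],-0.5,70],[[0,0,30],0,70],[[0,0,30],0,70],[[0,0,30],0,70],[[0,0,26],0,70]]'
python3 -m creep '[[[0,0,20],0,70],[[0,0,0],0,70],[[0,0,0],0,34],[[0,0,0],0,30],[[0,0,0],0,30]]' 30
python3 -m creep '[[[0,0,0],0,30],[[0,0,0],0,30],[[0,0,0],0,30],[[0,0,0],0,30],[[0,0,0],0,30]]' 30
```

```text
clock: 2.45
tool_pos: [0.4136, 0.2558, 0.0579]
tool_rot: [0.356, -3.121, 0.0]
wrist_force: [-0.1, -0.3, 0.4]
grip_width: 0.07
finger_force: 0.0
clock: 2.87
tool_pos: [0.4155, 0.2566, 0.041]
tool_rot: [-0.358, 3.118, 0.002]
wrist_force: [1.0, -0.2, -0.1]
grip_width: 0.0534
finger_force: 0.0
clock: 3.28
tool_pos: [0.4147, 0.2562, 0.0403]
tool_rot: [-0.359, 3.12, 0.001]
wrist_force: [-0.4, -0.4, 6.5]
grip_width: 0.0334
finger_force: 30.0
```

```bash
python3 -m creep '[[[0,0,-5],0,30],[[0,0,-15],0,30],[[0,0,-25],0,30],[[0,0,-30],0,30],[[0,0,-25],0,30]]'
python3 -m creep '[[[-14,-18,-16],0,30],[[-15,-19,-16],0,30],[[-15,-19,-16],0,30],[[-15,-19,-16],0,30],[[-15,-19,-16],0,30]]'
python3 -m creep '[[[-15,-18,-16],0,30],[[-15,-19,-16],0,30],[[-15,-18,-16],0,30],[[-15,-18,-16],0,30],[[-15,-18,-16],0,30]]'
python3 -m creep '[[[0,0,0],0,30],[[0,0,0],0,30],[[0,0,0],0,30]]'
python3 - <<'E'
from h import *
from workcell import arm,eyes
st=arm.state();d=eyes.get_image('wrist');pickle.dump((st,d),open('w2.pkl','wb'));cv2.imwrite('pics/w2.png',d['img'][:,:,::-1])
E
```

```text
clock: 3.7
tool_pos: [0.4137, 0.2558, 0.1406]
tool_rot: [0.359, -3.12, 0.0]
wrist_force: [0.1, 0.1, -1.9]
grip_width: 0.0337
finger_force: 30.0
clock: 4.12
tool_pos: [0.5076, 0.1804, 0.22]
tool_rot: [0.359, -3.12, -0.0]
wrist_force: [1.5, 0.4, -2.1]
grip_width: 0.0334
finger_force: 30.0
clock: 4.53
tool_pos: [0.6015, 0.1088, 0.2997]
tool_rot: [0.359, -3.119, -0.0]
wrist_force: [0.3, 0.0, -1.0]
grip_width: 0.0337
finger_force: 30.0
clock: 4.78
tool_pos: [0.6003, 0.1098, 0.2984]
tool_rot: [0.358, -3.118, -0.001]
wrist_force: [-0.4, -0.1, -2.6]
grip_width: 0.0337
finger_force: 30.0
```

View pics/w2.png

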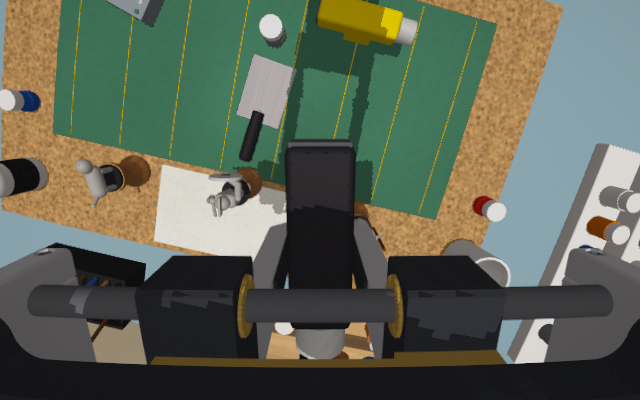

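The gun is held straight in the fingers. The knight is at (232,192) with its shield a bright edge near (226,177); I zoom in for its direction.

Run:
```python
import cv2
i=cv2.imread('pics/w2.png')[160:220,195:275]
cv2.imwrite('pics/w2c.png',cv2.resize(i,(800,600),interpolation=cv2.INTER_CUBIC))
```

```text
(no output)
```

View pics/w2c.png

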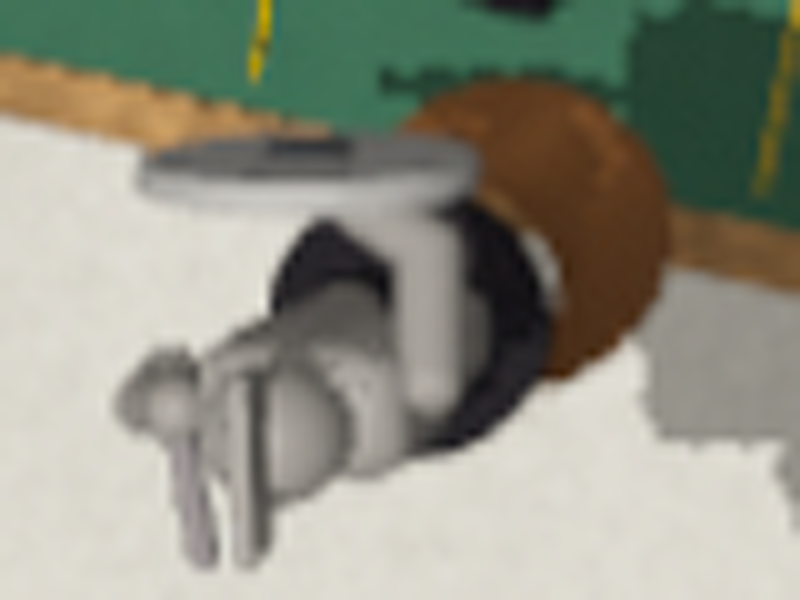

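Run:
```python
from h import *
from workcell import arm
st,d=pickle.load(open('w2.pkl','rb'))
e=plane(d,[(209,177.3),(242.7,175.8)],.11,st);v=e[0]-e[1]
print(e,np.linalg.norm(v),np.degrees(np.arctan2(v[0],-v[1])),np.degrees(np.arctan2(v[1],v[0])))
p=plane(d,[(225.8,176.2)],.11,st)[0];print(p)
T=pickle.load(open('top.pkl','rb'));print('tri',*tri(ray(T,(316.6,181.2)),ray(d,(225.8,176.2),st)))
s=arm.state();R=Ro.from_rotvec(s['tool_rot']).as_matrix();gy=np.degrees(np.arctan2(-R[1,0],-R[0,0]));print('gun yaw',gy)
S=np.array([.6218,-.001,0]);
for y in(12,gy):
    a=np.radians(y);t=S-.115*np.array([np.cos(a),np.sin(a),0]);dd=t-s['tool_pos'];dd[2]=.0925-s['tool_pos'][2];print(t,totool(s,dd)*1000)
```

```text
[[ 0.62874853 -0.02129882  0.11      ]
 [ 0.61776758  0.01827298  0.11      ]] 0.04106712511717736 15.509029804982426 -74.49097019501757
[ 0.62283712 -0.00157456  0.11      ]
tri [ 0.62177421 -0.0010901   0.11256931] 0.000973031336377376
gun yaw 13.147574951169297
[ 0.50931303 -0.02490984  0.        ] [ 118.34643434 -111.05338474  206.05765156]
[ 0.50981445 -0.0271579   0.        ] [ 118.36950013 -113.35656018  206.05538952]
```

```bash
python3 -m creep '[[[8,-8,0],0,30],[[16,-15,0],0,30],[[24,-23,0],0,30],[[24,-23,0],0,30],[[24,-23,0],0,30]]'
python3 -m creep '[[[14,-15,0],0,30],[[8.5,-8.7,0],0,30],[[0,0,15],-1.4,30],[[0,0,25],0,30],[[0,0,25],0,30]]'
python3 -m creep '[[[0,0,25],0,30],[[0,0,25],0,30],[[0,0,20],0,30],[[0,0,20],0,30],[[0,0,15],0,30]]'
python3 -m creep '[[[0,0,15],0,30],[[0,0,11],0,30],[[0,0,10],0,30],[[0,0,0],0,30],[[0,0,0],0,30]]'
python3 - <<'E'
from h import *
from workcell import arm,eyes
s=arm.state();print(s['clock'],s['tool_pos'],s['tool_rot'])
t=eyes.get_image('top')['img'];i=eyes.get_image('side')['img']
def c(i,x,y,w=64,h=96): return cv2.resize(i[y:y+h,x:x+w],(400,600),interpolation=cv2.INTER_CUBIC)
cv2.imwrite('pics/c3.png',np.hstack([c(t,290,145),c(i,310,160)])[:,:,::-1])
E
```

```text
clock: 5.25
tool_pos: [0.5262, -0.0023, 0.2988]
tool_rot: [0.362, -3.119, 0.0]
wrist_force: [0.5, -1.0, -1.3]
grip_width: 0.0336
finger_force: 30.0
clock: 5.67
tool_pos: [0.512, -0.0298, 0.2345]
tool_rot: [-0.397, 3.114, -0.001]
wrist_force: [0.3, -0.0, -2.0]
grip_width: 0.0338
finger_force: 30.0
clock: 6.08
tool_pos: [0.5106, -0.0291, 0.1275]
tool_rot: [0.398, -3.114, -0.002]
wrist_force: [0.3, 0.1, -1.6]
grip_width: 0.0337
finger_force: 30.0
clock: 6.5
tool_pos: [0.5117, -0.0296, 0.0932]
tool_rot: [0.398, -3.115, -0.001]
wrist_force: [-0.3, -0.2, -1.3]
grip_width: 0.0339
finger_force: 30.0
6.5 [ 0.51173843 -0.029563    0.09319686] [ 3.97739885e-01 -3.11547061e+00 -8.18939485e-04]
```

View pics/c3.png

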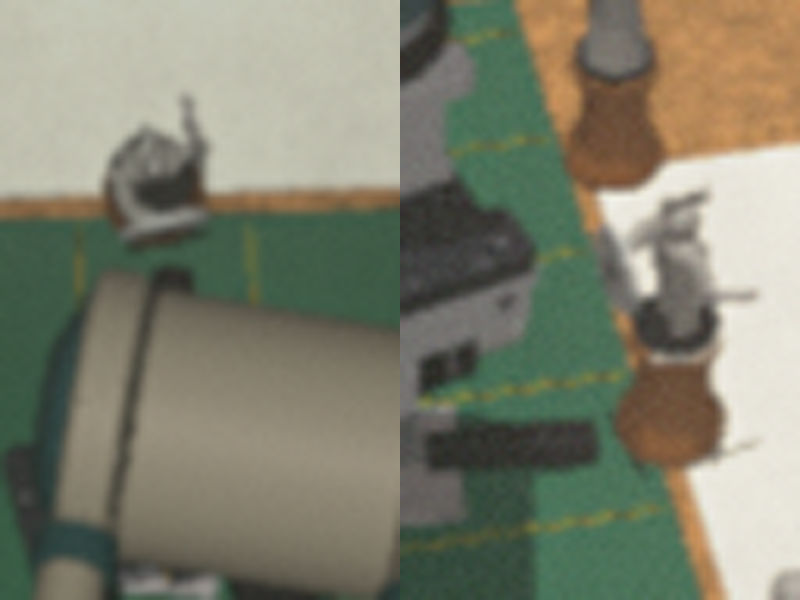

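Both fixed views show the knight untouched and clear of the gripper, but they hide the gun. The pose is known from the grasp. I hold for over 3 s and check the gun's position in the hand through the wrist view.

```bash
for i in 1 2 3 4 5 6 7 8; do python3 -m creep '[[[0,0,0],0,30],[[0,0,0],0,30],[[0,0,0],0,30],[[0,0,0],0,30],[[0,0,0],0,30]]' | grep -E 'clock|tool_pos'; done
python3 - <<'E'
from h import *
from workcell import arm,eyes
s=arm.state();d=eyes.get_image('wrist');pickle.dump((s,d),open('w3.pkl','wb'));i=d['img']
cv2.imwrite('pics/w3.png',i[:,:,::-1])
he=np.array(d['hand_eye']);
def proj(p): 
    q=np.linalg.inv(he)@np.r_[p,1];return cv2.projectPoints(q[:3].reshape(1,1,3),np.zeros(3),np.zeros(3),d['mtx'],np.array(d['distortion']))[0].ravel()
for g in [(-.055,.017,.074),(-.055,-.017,.074),(-.055,.017,.042),(.045,.017,.074),(.065,0,.073)]: print(g,proj([-g[0],g[1],.0403-g[2]]))
E
```

```text
clock: 7.02
tool_pos: [0.5123, -0.03, 0.0937]
clock: 7.43
tool_pos: [0.5121, -0.0299, 0.0934]
clock: 7.85
tool_pos: [0.5122, -0.0299, 0.0935]
clock: 8.27
tool_pos: [0.5121, -0.0299, 0.0934]
clock: 8.68
tool_pos: [0.5121, -0.0299, 0.0935]
clock: 9.1
tool_pos: [0.5122, -0.0299, 0.0935]
clock: 9.52
tool_pos: [0.5121, -0.0299, 0.0934]
clock: 9.93
tool_pos: [0.5122, -0.0299, 0.0935]
(-0.055, 0.017, 0.074) [357.81850696 147.51143295]
(-0.055, -0.017, 0.074) [284.87534068 147.53154883]
(-0.055, 0.017, 0.042) [351.16917725 142.81335441]
(0.045, 0.017, 0.074) [352.27532657 332.42919408]
(0.065, 0, 0.073) [321.16086154 361.18815721]
```

View pics/w3.png

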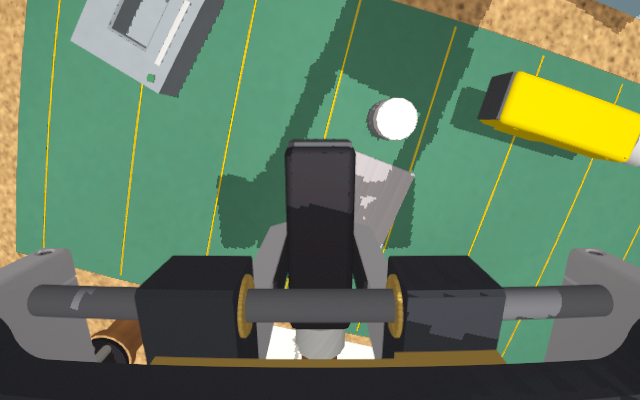

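Gun is straight in the hand, with its rear edge at row 149 (147.5 predicted), and has been held for over 3.4 s. Next I retreat up and back, and look at the charger (seen upper left, around (150,40)).

```bash
python3 -m creep '[[[8,0,0],0,30],[[16,0,-10],0,30],[[16,0,-20],0,30],[[10,0,-25],0,30],[[0,12,-25],0,30]]'
python3 -m creep '[[[0,24,-25],0,30],[[0,24,-25],0,30],[[-6,24,-15],0,30],[[-6,24,0],0,30],[[-6,24,0],0,30]]'
python3 - <<'E'
from h import *
s,d=pickle.load(open('w3.pkl','rb'))
e=plane(d,[(72,40),(150,90)],.032,s);v=e[1]-e[0];print(e,np.linalg.norm(v),np.degrees(np.arctan2(v[1],v[0])))
E
```

```text
clock: 10.4
tool_pos: [0.4577, -0.0323, 0.1737]
tool_rot: [0.394, -3.113, 0.001]
wrist_force: [0.9, 0.1, -2.1]
grip_width: 0.0338
finger_force: 30.0
clock: 10.82
tool_pos: [0.4479, 0.0906, 0.2399]
tool_rot: [-0.396, 3.113, -0.001]
wrist_force: [-0.2, 0.0, -2.3]
grip_width: 0.0341
finger_force: 30.0
[[ 0.43424561 -0.24178713  0.032     ]
 [ 0.45643304 -0.17705331  0.032     ]] 0.06843061942097926 71.08091580539333
```

That went the wrong way in y, with no harm done. Now toward the charger.

```bash
python3 -m creep '[[[3,-13,0],0,30],[[3,-26,0],0,30],[[3,-28,0],0,30],[[3,-28,0],0,30],[[3,-28,0],0,30]]'
python3 -m creep '[[[3,-28,0],0,30],[[3,-28,0],0,30],[[3,-28,0],0,30],[[3,-28,0],0,30],[[3,-28,0],0,30]]'
python3 -m creep '[[[3,-28,0],4,30],[[5,-22,0],6,30],[[0,0,0],6.5,30],[[0,0,0],6.5,30],[[0,0,0],6,30]]'
python3 -m creep '[[[0,0,0],4,30],[[0,0,0],0,30],[[0,0,0],0,30],[[0,0,0],0,30]]'
python3 - <<'E'
from h import *
from workcell import arm,eyes
s=arm.state();d=eyes.get_image('wrist');pickle.dump((s,d),open('w4.pkl','wb'));i=d['img']
cv2.imwrite('pics/w4.png',i[:,:,::-1])
E
```

```text
clock: 11.23
tool_pos: [0.4636, -0.034, 0.2384]
tool_rot: [0.399, -3.116, -0.0]
wrist_force: [-1.1, 0.2, -1.3]
grip_width: 0.0336
finger_force: 30.0
clock: 11.65
tool_pos: [0.4841, -0.1736, 0.2383]
tool_rot: [0.397, -3.116, -0.001]
wrist_force: [0.4, 0.4, -2.2]
grip_width: 0.0341
finger_force: 30.0
clock: 12.07
tool_pos: [0.4872, -0.2232, 0.238]
tool_rot: [-0.406, -3.114, -0.001]
wrist_force: [-0.3, 0.5, -0.5]
grip_width: 0.034
finger_force: 30.0
clock: 12.4
tool_pos: [0.4878, -0.2226, 0.2384]
tool_rot: [-0.502, -3.101, -0.0]
wrist_force: [-0.2, 0.0, -1.0]
grip_width: 0.034
finger_force: 30.0
```

View pics/w4.png

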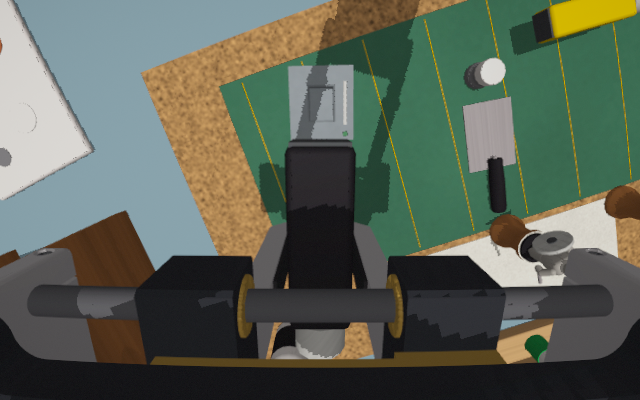

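The charger is square to the view at (321,103), socket at (321,104), with shadow across part of it. I'll mask it for its outline.

Run:
```python
from h import *
s,d=pickle.load(open('w4.pkl','rb'))
h=cv2.cvtColor(d['img'],cv2.COLOR_RGB2HSV).astype(int)
print('row profile col 298',[(r,*h[r,298]) for r in range(60,148,6)])
m=((h[...,1]<70)&(h[...,0]>70)&(h[...,2]>60)).astype(np.uint8);m[:55]=0;m[142:]=0;m[:,:275]=0;m[:,365:]=0
m=cv2.morphologyEx(m,cv2.MORPH_CLOSE,np.ones((3,3)));m=cv2.morphologyEx(m,cv2.MORPH_OPEN,np.ones((3,3)))
c=blob(m,(321,103));print(cv2.boundingRect(c),cv2.minAreaRect(c))
p,sz,a=box(d,c,.032,s);print('chg',p,sz,a)
g=d['img'].astype(int).sum(2)//3
print('v',[(r,int(g[r,314:328].mean())) for r in range(78,130)])
print('h',[(x,int(g[98:112,x].mean())) for x in range(300,342)])
R=Ro.from_rotvec(s['tool_rot']).as_matrix();print('gun yaw',np.degrees(np.arctan2(-R[1,0],-R[0,0])))
```

```text
row profile col 298 [(60, np.int64(75), np.int64(113), np.int64(115)), (66, np.int64(86), np.int64(24), np.int64(150)), (72, np.int64(102), np.int64(16), np.int64(159)), (78, np.int64(104), np.int64(17), np.int64(161)), (84, np.int64(102), np.int64(16), np.int64(162)), (90, np.int64(99), np.int64(16), np.int64(159)), (96, np.int64(99), np.int64(16), np.int64(159)), (102, np.int64(99), np.int64(16), np.int64(160)), (108, np.int64(102), np.int64(16), np.int64(161)), (114, np.int64(100), np.int64(14), np.int64(159)), (120, np.int64(105), np.int64(16), np.int64(160)), (126, np.int64(100), np.int64(18), np.int64(125)), (132, np.int64(103), np.int64(19), np.int64(94)), (138, np.int64(100), np.int64(18), np.int64(85)), (144, np.int64(105), np.int64(6), np.int64(90))]
(288, 64, 66, 76) ((320.5, 101.5), (75.0, 65.0), 90.0)
chg [ 404.66724 -193.70224] [np.float32(86.924126), np.float32(76.952866)] -17.177383
v [(78, 97), (79, 97), (80, 95), (81, 93), (82, 95), (83, 96), (84, 97), (85, 86), (86, 74), (87, 63), (88, 86), (89, 100), (90, 101), (91, 114), (92, 118), (93, 119), (94, 115), (95, 119)
[... 227 characters left out ...]
115, 138), (116, 142), (117, 139), (118, 139), (119, 138), (120, 133), (121, 132), (122, 142), (123, 150), (124, 152), (125, 152), (126, 153), (127, 152), (128, 151), (129, 151)]
h [(300, 155), (301, 150), (302, 137), (303, 122), (304, 106), (305, 96), (306, 94), (307, 89), (308, 83), (309, 80), (310, 89), (311, 94), (312, 94), (313, 94), (314, 94), (315, 94), (316, 94), (317, 94), (318, 101), (319, 113), (320, 130), (321, 150), (322, 155), (323, 155), (324, 154), (325, 155), (326, 154), (327, 154), (328, 154), (329, 154), (330, 154), (331, 154), (332, 135), (333, 109), (334, 118), (335, 145), (336, 153), (337, 154), (338, 153), (339, 153), (340, 153), (341, 153)]
gun yaw -18.387893331868575
```

Run:
```python
from h import *
from workcell import arm
s,d=pickle.load(open('w4.pkl','rb'))
h=cv2.cvtColor(d['img'],cv2.COLOR_RGB2HSV).astype(float);S=h[...,1]
def cross(v,x0):  # first crossing of 60 
    i=np.where((v[:-1]-60)*(v[1:]-60)<0)[0]; i=i[0]; return x0+i+(60-v[i])/(v[i+1]-v[i])
L=[(cross(S[r,275:310],275),r) for r in range(72,134,2)]
Rr=[(365-cross(S[r,335:366][::-1],0),r) for r in range(72,134,2)]
B=[(x,cross(S[55:80,x],55)) for x in range(294,350,2)]
pts=[plane(d,q,.032,s)[:,:2]*1000 for q in(L,Rr,B)]
ang=[];ln=[]
for p in pts:
    vx,vy,x,y=cv2.fitLine(p.astype(np.float32),cv2.DIST_HUBER,0,.01,.01).ravel();a=np.degrees(np.arctan2(vy,vx));ang.append(a);ln.append((x,y))
    r=(p-[x,y])@[-vy,vx];print(a,r.std())
a=(-18.0 if 0 else np.median([((x+45)%90)-45 for x in ang]));print('yaw',a)
u=np.array([np.cos(np.radians(a)),np.sin(np.radians(a))]);n=np.array([-u[1],u[0]])
l,r,b=[np.array(q) for q in ln]
print('width',(l-r)@n); C=u*(b@u+43)+n*((l+r)@n/2);print('centre from rear edge',C)
ho=plane(d,[(321.2,103.8)],.032,s)[0,:2]*1000;print('hole',ho)
st=arm.state();Rt=Ro.from_rotvec(st['tool_rot']).as_matrix()
for P in(C,ho): print('shift tool',totool(st,np.r_[P/1000-st['tool_pos'][:2],0])*1000)
```

```text
Traceback (most recent call last):
IndexError: index 0 is out of bounds for axis 0 with size 0
```

```bash
cat > m.py <<'E'
from h import *
from workcell import arm
def run(f,zt=None):
    s,d=pickle.load(open(f,'rb'))
    S=cv2.cvtColor(d['img'],cv2.COLOR_RGB2HSV).astype(float)[...,1]
    def cross(v):
        i=np.where((v[:-1]>60.5)&(v[1:]<60.5))[0]
        return None if len(i)==0 else i[0]+(60.5-v[i[0]])/(v[i[0]+1]-v[i[0]])
    g=lambda it:[q for q in it if None not in q]
    L=g((c and 275+c,r) for r in range(72,134,2) for c in[cross(S[r,275:310])])
    Rr=g((c and 365-c,r) for r in range(72,134,2) for c in[cross(S[r,335:366][::-1])])
    B=g((x,c and 55+c) for x in range(294,350,2) for c in[cross(S[55:80,x])])
    ang=[];ln=[]
    for q in(L,Rr,B):
        p=plane(d,q,.032,s)[:,:2]*1000
        vx,vy,x,y=cv2.fitLine(p.astype(np.float32),cv2.DIST_HUBER,0,.01,.01).ravel();ang.append(np.degrees(np.arctan2(vy,vx)));ln.append(np.array((x,y)))
        print(len(q),ang[-1],np.abs((p-[x,y])@[-vy,vx]).mean())
    a=np.median([((x+45)%90)-45 for x in ang])
    u=np.array([np.cos(np.radians(a)),np.sin(np.radians(a))]);n=np.array([-u[1],u[0]])
    l,r,b=ln;C=u*(b@u+43)+n*((l+r)@n/2);print('yaw',a,'width',(l-r)@n,'C',C)
    return C,a
if __name__=='__main__':
    C,a=run('w4.pkl');s,d=pickle.load(open('w4.pkl','rb'))
    ho=plane(d,[(321.2,103.8)],.032,s)[0,:2]*1000;print('hole',ho)
    st=arm.state()
    for P in(C,ho): print('shift tool',totool(st,np.r_[P/1000-st['tool_pos'][:2],0])*1000)
E
python3 m.py
```

```text
31 -17.26694 0.08247991715452739
31 -17.385353 0.11792030955000031
28 73.10337 0.1553854457568818
yaw -17.26694 width -76.78059 C [ 404.64978 -193.5151 ]
hole [ 405.9055059  -193.56914438]
shift tool [8.82089420e+01 1.27090596e+00 1.71768213e-02]
shift tool [8.70003634e+01 1.61597115e+00 1.69704915e-02]
```

Run:
```python
from h import *
s,d=pickle.load(open('w4.pkl','rb'));g=d['img'].astype(int).sum(2)//3
print([(r,int(g[r,305:335].mean())) for r in list(range(138,154))+list(range(318,336))])
print([(r,[int(x) for x in g[r,280:292]],[int(x) for x in g[r,348:360]]) for r in(165,200)])
he=np.array(d['hand_eye'])
def tp(px,zt):
    p=cv2.undistortPoints(np.array(px,float).reshape(-1,1,2),d['mtx'],np.array(d['distortion'])).reshape(-1,2)
    v=np.c_[p,np.ones(len(p))]@he[:3,:3].T;return he[:3,3]+v*((zt-he[2,3])/v[:,2])[:,None]
for z in(-.030,-.0337):print((tp([(320,149),(320,328),(286,165),(355,165),(286,210),(355,210)],z)*1000).round(1).tolist())
```

```text
[(138, 118), (139, 69), (140, 37), (141, 43), (142, 71), (143, 88), (144, 88), (145, 80), (146, 52), (147, 24), (148, 28), (149, 31), (150, 34), (151, 36), (152, 39), (153, 42), (318, 56), (319, 55), (320, 54), (321, 52), (322, 39), (323, 23), (324, 18), (325, 19), (326, 18), (327, 17), (328, 16), (329, 75), (330, 106), (331, 116), (332, 117), (333, 116), (334, 116), (335, 116)]
[(165, [90, 91, 91, 90, 70, 37, 23, 29, 33, 35, 39, 42], [44, 39, 37, 34, 29, 26, 23, 55, 83, 88, 88, 88]), (200, [52, 52, 52, 52, 69, 60, 38, 24, 30, 33, 37, 37], [37, 32, 31, 30, 28, 22, 29, 46, 50, 50, 51, 50])]
[[53.8, 0.1, -30.0], [-45.1, 0.1, -30.0], [46.1, -16.3, -30.0], [46.1, 17.1, -30.0], [23.5, -16.9, -30.0], [23.4, 17.7, -30.0]]
[[54.1, 0.1, -33.7], [-42.3, 0.1, -33.7], [46.6, -15.9, -33.7], [46.6, 16.7, -33.7], [24.5, -16.5, -33.7], [24.5, 17.2, -33.7]]
```

```bash
python3 -m creep '[[[10,0.3,0],0,30],[[20,0.3,0],0,30],[[25,0.3,0],0,30],[[20,0.2,0],0,30],[[12.8,0,0],0,30]]'
python3 -m creep '[[[0,0,10],-1.1,30],[[0,0,25],0,30],[[0,0,25],0,30],[[0,0,25],0,30],[[0,0,20],0,30]]'
python3 -m creep '[[[0,0,15],0,30],[[0,0,12],0,30],[[0,0,10],0,30],[[0,0,6],0,30],[[0,0,4],0,30]]'
python3 -m creep '[[[0,0,0],0,30],[[0,0,0],0,30],[[0,0,0],0,30],[[0,0,0],0,30],[[0,0,0],0,30]]'
python3 - <<'E'
from h import *
from workcell import arm
s=arm.state();R=Ro.from_rotvec(s['tool_rot']).as_matrix();print(s['tool_pos'],np.degrees(np.arctan2(-R[1,0],-R[0,0])),totool(s,np.r_[np.array([.4049,-.1935])-s['tool_pos'][:2],0])*1000,s['q'])
E
```

```text
clock: 12.87
tool_pos: [0.4026, -0.1924, 0.2383]
tool_rot: [-0.503, -3.099, -0.001]
wrist_force: [-0.5, -0.7, -0.6]
grip_width: 0.034
finger_force: 30.0
clock: 13.28
tool_pos: [0.4054, -0.1937, 0.1313]
tool_rot: [-0.473, -3.106, -0.001]
wrist_force: [0.1, 0.3, -1.6]
grip_width: 0.0335
finger_force: 30.0
clock: 13.7
tool_pos: [0.4055, -0.1938, 0.0853]
tool_rot: [-0.473, -3.105, -0.001]
wrist_force: [-0.4, 0.3, -1.3]
grip_width: 0.0339
finger_force: 30.0
clock: 14.12
tool_pos: [0.4057, -0.1941, 0.087]
tool_rot: [0.474, 3.104, -0.001]
wrist_force: [0.2, 0.3, -1.6]
grip_width: 0.0339
finger_force: 30.0
[ 0.40566848 -0.19406447  0.08697563] -17.37179404744591 [ 0.90195815  0.30928256 -0.00123241] [-6.01241348e-01  1.93800264e-01  1.94485933e+00  1.24446753e-04
  1.00163650e+00 -1.86890949e+00]
```

```bash
python3 -m creep '[[[0.6,0,3],0,30],[[0,0,3],0,30],[[0,0,2],0,30],[[0,0,2],0,30],[[0,0,1],0,30]]'
python3 -m creep '[[[0,0,1],0,30],[[0,0,1],0,30],[[0,0,1],0,30],[[0,0,1],0,30],[[0,0,0],0,30]]'
```

```text
clock: 14.53
tool_pos: [0.4045, -0.1935, 0.075]
tool_rot: [-0.474, -3.105, -0.001]
wrist_force: [-0.3, 0.2, -1.8]
grip_width: 0.0336
finger_force: 30.0
clock: 14.95
tool_pos: [0.4046, -0.1936, 0.0713]
tool_rot: [-0.475, -3.105, -0.0]
wrist_force: [0.2, 0.2, -1.4]
grip_width: 0.0339
finger_force: 30.0
```

```bash
python3 -m creep '[[[0,0,1],0,30],[[0,0,1],0,30],[[0,0,1],0,30],[[0,0,0],0,30]]'
python3 -m creep '[[[0,0,1],0,30],[[0,0,1],0,30],[[0,0,1],0,30],[[0,0,0],0,30]]'
```

```text
clock: 15.28
tool_pos: [0.4046, -0.1936, 0.0682]
tool_rot: [-0.474, -3.105, -0.0]
wrist_force: [0.1, 0.2, -1.7]
grip_width: 0.0335
finger_force: 30.0
clock: 15.62
tool_pos: [0.4046, -0.1936, 0.0652]
tool_rot: [-0.474, -3.105, -0.0]
wrist_force: [1.2, 0.2, -2.2]
grip_width: 0.0336
finger_force: 30.0
```

```bash
python3 -m creep '[[[0,0,1],0,30],[[0,0,1],0,30],[[0,0,1],0,30],[[0,0,1],0,30],[[0,0,0],0,30]]'
python3 -m creep '[[[0,0,1],0,30],[[0,0,1],0,30],[[0,0,1],0,30],[[0,0,1],0,30],[[0,0,0],0,30]]'
```

```text
clock: 16.03
tool_pos: [0.4046, -0.1936, 0.0612]
tool_rot: [-0.475, -3.105, -0.0]
wrist_force: [-0.3, -0.2, -2.0]
grip_width: 0.0337
finger_force: 30.0
clock: 16.45
tool_pos: [0.4046, -0.1935, 0.0572]
tool_rot: [-0.474, -3.105, -0.0]
wrist_force: [-0.2, -0.3, -1.5]
grip_width: 0.0341
finger_force: 30.0
```

```bash
python3 -m creep '[[[0,0,1],0,30],[[0,0,1],0,30],[[0,0,0],0,30]]'
python3 -m creep '[[[0,0,1],0,30],[[0,0,0.5],0,30],[[0,0,0],0,30]]'
```

```text
clock: 16.7
tool_pos: [0.4046, -0.1936, 0.0553]
tool_rot: [-0.474, -3.105, -0.0]
wrist_force: [0.1, -0.5, -1.6]
grip_width: 0.0338
finger_force: 30.0
clock: 16.95
tool_pos: [0.4046, -0.1936, 0.0538]
tool_rot: [-0.475, -3.105, -0.0]
wrist_force: [-0.4, 0.4, -1.0]
grip_width: 0.0337
finger_force: 30.0
```

```bash
python3 -m creep '[[[0,0,0.7],0,30],[[0,0,0],0,30],[[0,0,0],0,30]]'
python3 -m creep '[[[0,0,0.7],0,30],[[0,0,0],0,30],[[0,0,0],0,30]]'
```

```text
clock: 17.2
tool_pos: [0.4047, -0.1936, 0.0532]
tool_rot: [0.474, 3.106, 0.0]
wrist_force: [0.9, 0.1, -2.8]
grip_width: 0.0338
finger_force: 30.0
clock: 17.45
tool_pos: [0.4047, -0.1936, 0.0525]
tool_rot: [-0.474, -3.106, -0.0]
wrist_force: [0.1, 0.1, -3.0]
grip_width: 0.0337
finger_force: 30.0
```

```bash
python3 -m creep '[[[0,0,0.7],0,30],[[0,0,0],0,30],[[0,0,0],0,30]]'
python3 -m creep '[[[0,0,0.7],0,30],[[0,0,0],0,30],[[0,0,0],0,30]]'
```

```text
clock: 17.7
tool_pos: [0.4048, -0.1937, 0.0523]
tool_rot: [0.474, 3.105, -0.0]
wrist_force: [-1.4, 1.0, 4.4]
grip_width: 0.0337
finger_force: 30.0
clock: 17.95
tool_pos: [0.4048, -0.1937, 0.0523]
tool_rot: [0.474, 3.105, -0.0]
wrist_force: [-2.5, 1.2, 10.4]
grip_width: 0.0337
finger_force: 30.0
```

Bottomed at TCP z 0.0523, exactly as predicted (fully home). Now I release and rise.

```bash
python3 -m creep '[[[0,0,-0.8],0,30],[[0,0,0],0,38],[[0,0,0],0,55],[[0,0,0],0,70],[[0,0,0],0,70]]'
python3 -m creep '[[[0,0,0],0,70],[[0,0,0],0,70],[[0,0,-5],0,70],[[0,0,-15],0,70],[[0,0,-30],0,70]]'
python3 -m creep '[[[0,0,-30],0,70],[[0,0,-30],0,70],[[0,0,-30],0,70],[[-20,0,-20],0,70],[[-35,0,0],0,70]]'
python3 -m creep '[[[-30,0,0],0,70],[[0,0,0],0,70],[[0,0,0],0,70],[[0,0,0],0,70]]'
python3 - <<'E'
from h import *
from workcell import arm,eyes
s=arm.state();d=eyes.get_image('wrist');i=d['img'][:,:,::-1].copy();t=eyes.get_image('side')['img'][:,:,::-1]
cv2.imwrite('pics/w5.png',np.vstack([cv2.resize(i[:240,200:440],(400,400)),cv2.resize(t[120:360,220:460],(400,400))]).reshape(2,400,400,3).transpose(1,0,2,3).reshape(400,800,3))
E
```

```text
clock: 18.37
tool_pos: [0.4047, -0.1937, 0.0517]
tool_rot: [-0.475, -3.105, -0.0]
wrist_force: [-0.8, 0.2, -0.1]
grip_width: 0.0547
finger_force: 0.0
clock: 18.78
tool_pos: [0.4025, -0.1922, 0.1003]
tool_rot: [-0.474, -3.099, -0.005]
wrist_force: [0.5, -0.3, 0.2]
grip_width: 0.0703
finger_force: 0.0
clock: 19.2
tool_pos: [0.4575, -0.2106, 0.2178]
tool_rot: [0.474, 3.098, -0.006]
wrist_force: [0.7, -1.6, -0.1]
grip_width: 0.0702
finger_force: 0.0
clock: 19.53
tool_pos: [0.4849, -0.2185, 0.2115]
tool_rot: [-0.474, -3.104, -0.001]
wrist_force: [-0.6, -0.6, 0.0]
grip_width: 0.0701
finger_force: 0.0
```

View pics/w5.png

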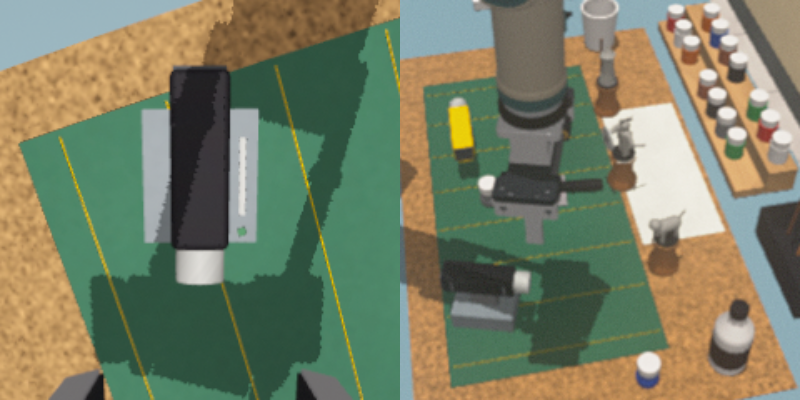

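The gun sits upright and square in the charger with the gripper clear, and the knight and bystanders are in place. I'm handing in.

```bash
python3 -c "
from workcell import arm
print(arm.job_done())"
```

```text
the job is handed in; nothing more can be done
None
```

The gun was held aimed at the shield about 5 cm away for 3.4 s, then plugged fully home and upright in the charger and released, and the job is handed in; the knight and bystanders look undisturbed, but the hand-in returned no verdict and the cameras could not see the gun during the hold.

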